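Fit the handled camera to the bayonet desk mount

TASK

First take the dust cap off the round desk mount and lay it flat in the accessory tray. Then fit the camera (the handled drum that has a bayonet foot) to the mount: set its two pins down through the slots, press down against the spring and twist it clockwise until it is locked fully home against the stop, then let go. Leave everything else on the desk where it is.

Things in the scene. Friction and masses are not known exactly. Their poses are not given: they have to be found in the camera images.
- camera_grip (a point): centre of the camera's black carry bar, 103.5 mm above the underside of its foot. The bar is 64 mm long along y, 16 mm thick along x, 20 mm tall, with 20 mm free below it down to the drum, between a post at each end. The camera (0.26 kg) is a grey drum 72 mm across, 50 mm tall, a black lens 36 mm across sticking out 11 mm towards +x, upright on a steel bayonet foot; z is up its axis.
- camera_foot (a point): centre of the underside of the camera's foot, same axes. The foot is 48 mm across (40 mm at its bevelled bottom), 23.5 mm tall up to the drum's underside. Two round pins 8 mm thick stick out along +x and -x, centred 8 mm above the underside, reaching 32 mm from the axis; they are alike, so a half turn makes no difference.
- mount_mouth (a point): the desk mount, fixed: an aluminium collar 80 mm across, 40 mm tall, on a black flange 100 mm across. This point: centre of its mouth at rim height; z up. Bore 53 mm across; two slots 14 mm wide along +x and -x let the pins down (34 mm from the axis). The drum's underside meets the rim when the foot's underside is 23.5 mm below the rim.
- mount_ramp (a point): a point 26 mm below the rim on the mount's axis. With the foot's underside 18 mm or more below the rim the pins clear the ramps' start and the camera turns clockwise seen from above (the other way is blocked). Ramps pull it down over the first 55 degrees, then run level to a stop at about 72. Locked, the underside is 22 mm below the rim; at 22.5 to 23.5 mm it turns freely.
- plunger (a joint): sprung brass plunger in the mount's middle, in m: 0 is up, grows as it is pressed down (to 0.012). It meets the foot's underside 14 mm below the rim; 1.6 N at first touch, then 0.8 N per mm, so the unlocked camera rests about 15 mm below the rim and the locked one presses it 8 mm, with 8 N.
- cap_knob (a point): the dust cap, black plastic, 60 g, at the start loose on the mount's rim: a disc 76 mm across, 6 mm thick, with a round knob 18 mm across, 32 mm tall on its middle. Under the disc a plug 44 mm across, 5 mm deep, on which it stands when put down. This point: on the knob's axis, 27 mm above the disc's underside (32 above the plug's), 11 mm below the knob's top; z up.
- tray_in (a point): the accessory tray, fixed, dark steel: 140 mm along x, 124 mm along y, 22 mm tall, walls 5 mm. This point is the centre of its inner floor, 5 mm above the desk; the axes follow its sides, z up.
- speaker_mid (a point): middle of a desk speaker that looks like the camera, the same drum and bar, but has no lens and a flat bottom without foot or pins: 72 mm across, 114 mm tall in all. To be left alone.
- tripod_mid (a point): middle of a small black camera on a three-legged tripod, 158 mm tall, feet within 46 mm of its axis. To be left alone.
- bottle_mid (a point): middle of a plastic bottle 62 mm across and 190 mm tall. To be left alone.
- mug_mid (a point): middle of a white mug 70 mm across and 92 mm tall. To be left alone.
- drive_mid (a point): middle of a black disk drive 115 x 70 x 24 mm. To be left alone.
- headset_mid (a point): middle of a headset lying flat, about 130 x 200 x 28 mm. To be left alone.
Things that resemble listed ones, but are neither listed nor needed, are in the scene too. What is shaped like the part that bears mount_mouth but blue or orange is not meant.

How it is judged:
On the way, in this order (a step that is already met when the one before it is completed fails the run):
1. the cap lies flat in the tray (x of cap_knob in the frame of tray_in between -0.035 and 0.035 m and y of cap_knob in the frame of tray_in between -0.03 and 0.03 m and z of cap_knob in the frame of tray_in between 0.028 and 0.036 m and angle between cap_knob's own z axis and vertical below 0.12 rad), for 0.2 s.
2. the camera is turned home in the mount (horizontal distance between camera_foot and mount_mouth below 0.005 m and angle between the x axis of camera_foot and the x axis of mount_mouth, either way round above 1 rad and z of camera_foot in the frame of mount_mouth between -0.025 and -0.0203 m and angle between camera_foot's own z axis and vertical below 0.08 rad), for 0.2 s.
At the end, for the whole second after the job is handed in: The camera stands upright (within 0.08 rad) in the mount, within 5 mm of its axis, turned at least 1.0 rad from the slots, its foot's underside 20.3 to 25 mm below the rim; the cap lies flat (within 0.12 rad) on the tray's floor (all of step 1 and all of step 2); the robot touches nothing.
It fails at once if another thing on the desk is shifted by more than 25 mm or knocked over (distance of any of speaker_mid, tripod_mid, bottle_mid, mug_mid, drive_mid, headset_mid from where it was at the start of the episode above 0.025 m).
It fails at once if the camera is knocked over (angle between camera_foot's own z axis and vertical above 0.6 rad).
It also fails if it takes over 67 s, if anything falls off the work surface, if the arm or the gripper's body presses on something with over 40 N, if the wrist force passes 120 N, or if a joint passes its speed limit or range.

ROBOT

A 7-joint arm with a two-finger parallel gripper is mounted at the origin on the work surface. World frame = base frame: x ahead of the robot, y to its left, z up, the work surface at z = 0. Lengths are in m, angles in rad, forces in N, time in s.
With the tool pointing down it reaches from about 0.4 to 0.9 m from the base axis. Payload 5.6 kg.
Tool frame: the origin (TCP) lies between the finger pads; the fingertips stand 14 mm ahead of it and the grasp point (between the pads) lies 5 mm behind it (nose_length is the distance from the TCP to the fingertips, in m); z points along the fingers, y is the line along which they close (so a half turn about z gives the same grasp; the last joint's range is limited). The gripper opens to 92 mm and grips with 3 to 60 N. Pads are 20 mm wide; open, the fingers measure 128 mm over their backs; the gripper's body (75 mm by 189 mm) begins 69 mm behind the grasp point.
Start: joints at [1.115, 0.468, -0.012, 1.603, 0.006, 1.071, -0.056], TCP at [0.261, -0.595, 0.229] pointing down, gripper open.
Joint ranges: [-2.53, 2.53], [-0.31, 2.02], [-1.57, 1.55], [0.28, 2.44], [-1.29, 4.43], [0.15, 1.84], [-2.92, 2.92]. Speed limits (rad/s): [2.57, 2.57, 3.14, 3.14, 3.14, 3.14, 3.14].

INTERFACE

Orientations are given as a unit quaternion [x, y, z, w].
In Python, from workcell import * gives the robot as it stands.
- The arm moves only by the tool servo_tool, never from a script. Its argument "steps" is a list of rows, each a list of 3 entries, a list of its own where there are three numbers: the opening in per cent of the stroke, from 0 (shut) to 100 (fully open), then the shift along the tool's x, y, z in cm, then the turn, a rotation vector about the tool's x, y, z in degrees. In form: [[claw, [tx, ty, tz], [wx, wy, wz]], ...]. A call has 1 to 12 rows; each row is the pose to reach, as a shift and turn from the pose commanded when the call began, along the tool's axes at that moment; what a row does not reach only later rows make up. A row lasts 1/8 s, in which the tool goes at most 62.5 mm and 10.7 degrees, less where a joint would pass 70% of its speed; a pose out of reach is approached as far as the arm can. A call with a gripper value outside its range is refused whole. The fingers move at their own pace and stop on an object; "grip_force" is the grip in N (left out, the last holds). Time passes only in rows, so rows that repeat a pose let the fingers close. It gives the time, the measured TCP pose, the force, the opening and the grip force at its end, in the units of the state.
- sense(): the state, without advancing time (a new reading comes with each control period).
- snapshot(name): name is "scene" or "top" or "wrist"; returns (picture, depth): 480x640x3 uint8, red, green, blue; 480x640 float32, m along the optical axis (not along the pixel's ray), 0 where there is no reading.
- camera_model(name): a dict with "fx", "fy", "cx", "cy" (pixels), "k1" (the pictures are not rectified: a ray, as slopes to the right and down, at radius r is drawn at 1 + k1 r^2 times it, then the intrinsics apply), "rvec" (rotation vector, rad) and "tvec" (3), from world to camera coordinates, as OpenCV has them. Camera axes: x right, y down, z forward; pixel columns grow to the right and rows downward; lengths in m; the calibration is good to about 2 mm. A picture is of the moment at which its call begins: read the wrist's pose just before it. camera_model takes no time and is no camera call; for the wrist camera it gives the pose at the moment of the call.
- close_job(): hands the job in; it is judged then, once.
The state is a dict: "clock": time; "joints": joint angles; "dq": joint speeds; "joint_efforts": joint torques, N m; "position": TCP position; "eef_rot": TCP orientation; "wrist_force": force on the tool from outside, world axes, zero at the start; "torque": the same for the moment, N m; "opening": opening from 0.0 (shut) to 1.0 (fully open); "gripper_force": force on a finger pad.
Only numpy, scipy, OpenCV 4.12 (cv2) and the standard library are available. Lean on these libraries where they do the work, as an engineer would, in place of code of your own. Each camera call takes 0.05 s, during which the arm holds its last target. There are 200 camera calls.

## Working session

There is one attempt and no reset: what is moved stays moved. The work goes in short steps, Python scripts to look and compute and a tool call to move; the robot and the scene stay as the last step left them, time stands still between calls to the robot, and variables do not carry over. Pictures are saved under pics/ and viewed, at most 10 in all, crops included, and the job is handed in when it is done.

Besides the shell and the picture viewer there is one more tool, called as name(argument=value, ...) on one line, values as JSON. servo_tool: Moves the arm, as the interface text tells. Its arguments: {"type":"object","properties":{"steps":{"type":"array","items":{"type":"array"}},"grip_force":{"type":"number"}},"required":["steps"]}

```bash
mkdir -p pics; cat > h.py <<'E'
from workcell import *
import numpy as np, cv2
from scipy.spatial.transform import Rotation as R
def cam(n):
    c=camera_model(n); return c,R.from_rotvec(np.ravel(c["rvec"])).as_matrix(),np.ravel(c["tvec"])
def und(c,uv):
    d=(np.atleast_2d(uv).astype(float)-[c["cx"],c["cy"]])/[c["fx"],c["fy"]]; s=d.copy()
    for _ in range(10): s=d/(1+c["k1"]*(s**2).sum(1,keepdims=True))
    return s
def plane(C,uv,z):
    c,M,t=C; s=und(c,uv); d=np.c_[s,np.ones(len(s))]@M; o=-M.T@t
    return o+d*((z-o[2])/d[:,2])[:,None]
def cloud(C,dep):
    c,M,t=C; v,u=np.mgrid[:480,:640]; s=und(c,np.c_[u.ravel(),v.ravel()]); z=dep.ravel()[:,None]
    p=(np.c_[s,np.ones(len(s))]*z-t)@M; p[z[:,0]==0]=np.nan
    return p.reshape(480,640,3)
def shot(n,f):
    C=cam(n); im,d=snapshot(n); cv2.imwrite("pics/"+f+".png",im[:,:,::-1]); np.savez("pics/"+f+".npz",im=im,d=d); return C,im,d
E
python3 - <<'E'
from h import *
for n in("top","scene"):
    C,im,d=shot(n,n+"0"); np.save("pics/%s0_c.npy"%n,cloud(C,d)); print(n,-C[1].T@C[2])
print(sense())
E
```

```text
top [0.37976519 0.01762282 0.9540024 ]
scene [1.08717689 0.35445677 1.06349857]
{'clock': 0.1, 'joints': array([ 1.11502234,  0.46829724, -0.01159371,  1.60353764,  0.00602275,
        1.07138117, -0.05628873]), 'dq': array([ 2.04583820e-04, -1.95288166e-03, -7.59530205e-05, -1.84246984e-03,
       -4.24333250e-04, -4.13584167e-04, -1.87043733e-04]), 'joint_efforts': array([ 1.40488915e-03, -5.21640515e+01, -1.23604861e-02, -2.44366264e+01,
       -5.68105734e-02,  1.40427952e-02,  3.96737926e-05]), 'position': array([ 0.26047564, -0.59497813,  0.22772778]), 'eef_rot': array([ 9.78782548e-01,  2.04900199e-01, -2.30219403e-04, -7.60728726e-04]), 'wrist_force': array([ 0.7496561 , -0.39458354, -0.2402148 ]), 'torque': array([ 0.00757818, -0.06079519, -0.00394312]), 'gripper_force': 0.0, 'opening': 1.0008242536541259}
```

View pics/top0.png

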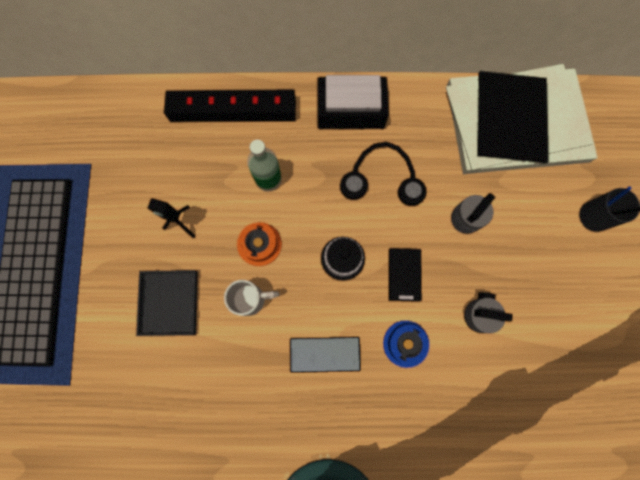

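View pics/scene0.png

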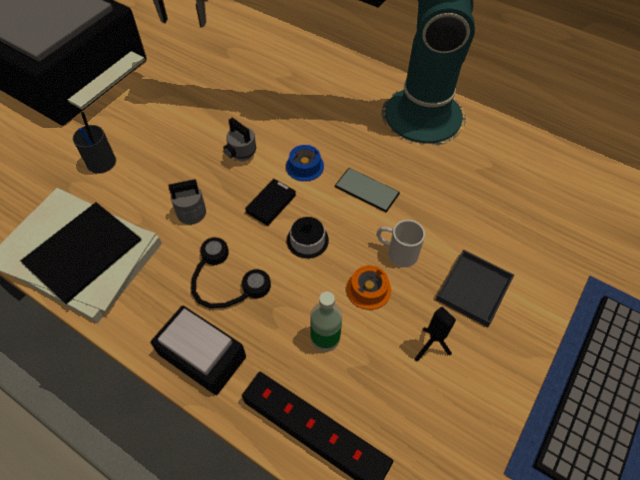

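Top view: the capped aluminium mount is at (343,257), the tray at (168,302), the camera with its lens at (487,313), and the speaker at (472,213). The blue (407,344) and orange (259,243) mounts are decoys.

```bash
python3 - <<'E'
from h import *
C=cam("top"); P=np.load("pics/top0_c.npy"); S=np.load("pics/scene0_c.npy")
for n,(u,v),w in(("mount",(343,257),28),("camera",(487,313),32),("tray",(168,302),45),("speaker",(472,213),32)):
    q=P[v-w:v+w,u-w:u+w].reshape(-1,3); 
    s=S.reshape(-1,3); s=s[np.hypot(*(s[:,:2]-np.nanmedian(q[:,:2],axis=0)).T)<.08]
    for nm,k in(("top",q),("scene",s)):
        print(n,nm,[(round(a,3),int(m.sum()),k[m][:,:2].mean(0).round(4).tolist(),np.ptp(k[m][:,:2],axis=0).round(3).tolist()) for a in np.arange(.005,.15,.01) for m in [(k[:,2]>a)&(k[:,2]<a+.01)] if m.sum()>15])
# bar: rect fit
for (u,v),zl in(((487,313),.09),((343,257),.06)):
    w=34;q=P[v-w:v+w,u-w:u+w]; m=(q[:,:,2]>zl); a=q[m][:,:2].astype(np.float32); print(cv2.minAreaRect(a), np.nanmax(q[:,:,2]))
q=P[302-45:302+45,168-45:168+45]; m=(q[:,:,2]>.014)&(q[:,:,2]<.03); print("tray",cv2.minAreaRect(q[m][:,:2].astype(np.float32)))
E
```

```text
mount top [(np.float64(0.005), 98, [0.5047, -0.0292], [0.096, 0.097]), (np.float64(0.015), 21, [0.4921, -0.0215], [0.041, 0.064]), (np.float64(0.025), 19, [0.4919, -0.03], [0.042, 0.081]), (np.float64(0.035), 632, [0.5206, -0.0358], [0.078, 0.079]), (np.float64(0.045), 402, [0.5226, -0.0353], [0.075, 0.074]), (np.float64(0.065), 19, [0.5219, -0.0339], [0.014, 0.016]), (np.float64(0.075), 46, [0.5225, -0.0366], [0.017, 0.017])]
mount scene [(np.float64(0.005), 173, [0.5458, -0.0206], [0.109, 0.11]), (np.float64(0.015), 78, [0.552, -0.0193], [0.061, 0.068]), (np.float64(0.025), 86, [0.5498, -0.0177], [0.066, 0.067]), (np.float64(0.035), 374, [0.533, -0.0313], [0.081, 0.083]), (np.float64(0.045), 382, [0.5284, -0.0342], [0.075, 0.074]), (np.float64(0.055), 19, [0.5307, -0.0339], [0.011, 0.016]), (np.float64(0.065), 20, [0.5296, -0.0333], [0.011, 0.014]), (np.float64(0.075), 43, [0.5258, -0.0363], [0.02, 0.018])]
camera top [(np.float64(0.025), 48, [0.3937, -0.2971], [0.071, 0.031]), (np.float64(0.035), 55, [0.3947, -0.2977], [0.074, 0.03]), (np.float64(0.045), 74, [0.4029, -0.3009], [0.
[... 2267 characters left out ...]
6234, -0.3067], [0.068, 0.067]), (np.float64(0.075), 87, [0.6219, -0.3083], [0.053, 0.049]), (np.float64(0.085), 23, [0.6196, -0.3129], [0.049, 0.04]), (np.float64(0.095), 74, [0.6196, -0.3117], [0.049, 0.04]), (np.float64(0.105), 190, [0.6166, -0.3151], [0.053, 0.05]), (np.float64(0.115), 17, [0.6156, -0.3157], [0.045, 0.031])]
((0.3955669403076172, -0.32561367750167847), (0.06407415121793747, 0.016470886766910553), 78.97987365722656) 0.11574898277917481
((0.5227500200271606, -0.03574499860405922), (0.016514264047145844, 0.016881074756383896), 89.71849822998047) 0.07941959751527967
tray ((0.4261523187160492, 0.3440667390823364), (0.14164230227470398, 0.12586982548236847), 1.037797212600708)
```

```bash
cat >> h.py <<'E'
def go(*targets,base=None):
    # targets: (x,y,z,psi deg); prints shift in cm and turn in deg in the present tool frame, tool kept vertical
    s=sense(); p=s["position"]; Rt=R.from_quat(s["eef_rot"])
    for x,y,z,psi in targets:
        a=np.radians(psi)/2; T=R.from_quat([np.cos(a),np.sin(a),0,0])
        print("shift",(Rt.inv().apply(np.array([x,y,z])-p)*100).round(2),"turn",(np.degrees((Rt.inv()*T).as_rotvec())).round(2))
def psi():
    m=R.from_quat(sense()["eef_rot"]).as_matrix(); return np.degrees(np.arctan2(m[1,0],m[0,0]))
E
python3 -c "
from h import *
go((.523,-.036,.2,100),(.523,-.036,.065,100))"
```

```text
shift [ 46.47 -40.67   2.83] turn [-8.000e-02 -5.000e-02 -7.635e+01]
shift [ 46.47 -40.65  16.33] turn [-8.000e-02 -5.000e-02 -7.635e+01]
```

servo_tool(steps=[[60,[10,-9,0],[0,0,-10]],[60,[46.5,-40.7,2.8],[0,0,-76]],[60,[46.5,-40.7,2.8],[0,0,-76]],[60,[46.5,-40.7,2.8],[0,0,-76]],[60,[46.5,-40.7,2.8],[0,0,-76]],[60,[46.5,-40.7,2.8],[0,0,-76]],[60,[46.5,-40.7,2.8],[0,0,-76]],[60,[46.5,-40.7,2.8],[0,0,-76]],[60,[46.5,-40.7,2.8],[0,0,-76]],[60,[46.5,-40.7,2.8],[0,0,-76]],[60,[46.5,-40.7,2.8],[0,0,-76]],[60,[46.5,-40.7,2.8],[0,0,-76]]], grip_force=20)

```text
clock: 1.6
position: [0.5229, -0.0366, 0.2001]
eef_rot: [0.645, 0.764, -0.001, -0.0]
wrist_force: [-0.0, -0.4, -0.0]
opening: 0.598
gripper_force: 0.0
```

```bash
python3 - <<'E'
from h import *
print(sense()["position"],psi(),sense()["clock"],sense()["joints"].round(2))
C,im,d=shot("wrist","w0"); P=cloud(C,d).reshape(-1,3)
m=(np.hypot(P[:,0]-.523,P[:,1]+.036)<.05)
for a,b in((.066,.085),(.042,.05)):
    k=P[m&(P[:,2]>a)&(P[:,2]<b)]; print(len(k), len(k) and (cv2.minEnclosingCircle(k[:,:2].astype(np.float32)),np.median(k[:,2])))
go((.523,-.036,.065,100))
E
```

```text
[ 0.52291774 -0.03663795  0.20007897] 99.65031658687374 1.6 [ 0.44  0.35 -0.52  1.91  0.21  0.94 -0.02]
381 (((0.5248857736587524, -0.036391887813806534), 0.008941400796175003), np.float64(0.07741299203315259))
4412 (((0.5251680016517639, -0.036606378853321075), 0.038145311176776886), np.float64(0.04568392878540821))
shift [ 0.15  0.05 13.52] turn [-0.07  0.03 -0.45]
```

View pics/w0.png

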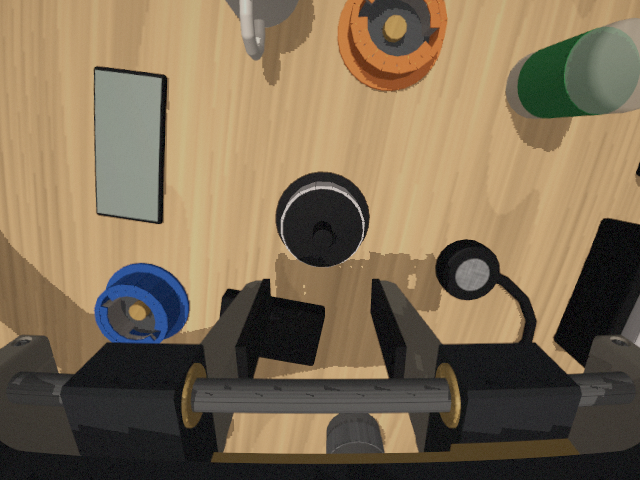

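The wrist view shows the cap centred at about (322,220), its knob at (323,237), between the open fingers. Cap and mount sit at (0.525, -0.0365).

servo_tool(steps=[[60,[0,0.2,6],[0,0,0]],[60,[0,0.2,10],[0,0,0]],[60,[0,0.2,13],[0,0,0]],[60,[0,0.2,13.5],[0,0,0]],[60,[0,0.2,13.5],[0,0,0]],[5,[0,0.2,13.5],[0,0,0]],[5,[0,0.2,13.5],[0,0,0]],[5,[0,0.2,13.5],[0,0,0]],[5,[0,0.2,13.5],[0,0,0]],[5,[0,0.2,13.5],[0,0,0]],[5,[0,0.2,13.5],[0,0,0]],[5,[0,0.2,13.5],[0,0,0]]], grip_force=20)

```text
clock: 3.15
position: [0.5254, -0.0358, 0.0658]
eef_rot: [0.645, 0.764, -0.0, 0.0]
wrist_force: [-1.3, -0.5, 5.5]
opening: 0.188
gripper_force: 20.0
```

servo_tool(steps=[[5,[0,0,-2],[0,0,0]],[5,[0,0,-6],[0,0,0]],[5,[0,0,-12],[0,0,0]],[5,[0,0,-14],[0,0,0]],[5,[0,0,-14],[0,0,0]]])

```text
clock: 3.78
position: [0.5263, -0.0358, 0.2067]
eef_rot: [0.645, 0.764, 0.001, 0.001]
wrist_force: [-0.1, -0.3, -0.9]
opening: 0.189
gripper_force: 20.0
```

```bash
python3 - <<'E'
from h import *
print(sense()["position"],psi())
C,im,d=shot("wrist","w1"); shot("top","top1"); shot("scene","scene1")
go((.4265,.3445,.2,150),(.4265,.3445,.036,150))
E
```

```text
[ 0.52628916 -0.03582892  0.20672878] 99.63229294047262
shift [39.14 -3.28  0.43] turn [ -0.12  -0.1  -50.35]
shift [39.13 -3.24 16.83] turn [ -0.12  -0.1  -50.35]
```

View pics/w1.png

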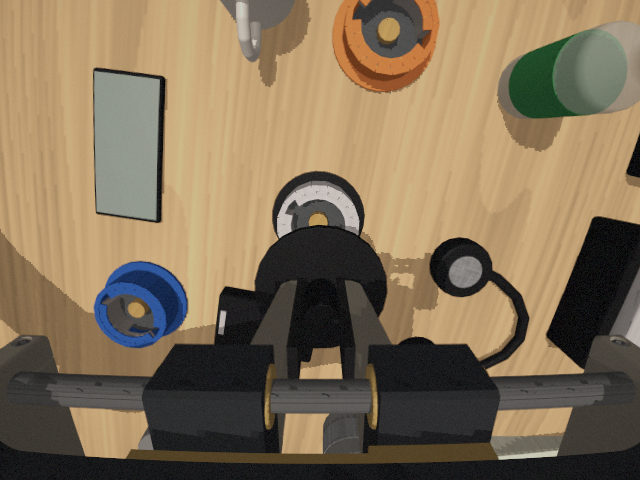

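Cap held. The uncovered mount shows at (318,215), with one slot at about (293,207). On to the tray.

servo_tool(steps=[[5,[39.1,-3.3,0.4],[0,0,-50]],[5,[39.1,-3.3,0.4],[0,0,-50]],[5,[39.1,-3.3,0.4],[0,0,-50]],[5,[39.1,-3.3,0.4],[0,0,-50]],[5,[39.1,-3.3,0.4],[0,0,-50]],[5,[39.1,-3.3,0.4],[0,0,-50]],[5,[39.1,-3.3,0.4],[0,0,-50]],[5,[39.1,-3.3,0.4],[0,0,-50]],[5,[39.1,-3.3,0.4],[0,0,-50]],[5,[39.1,-3.3,6.5],[0,0,-50]],[5,[39.1,-3.3,12],[0,0,-50]],[5,[39.1,-3.3,14],[0,0,-50]]])

```text
clock: 5.42
position: [0.4271, 0.3407, 0.0627]
eef_rot: [0.263, 0.965, -0.002, -0.001]
wrist_force: [-0.4, -0.7, -0.5]
opening: 0.186
gripper_force: 20.0
```

```bash
python3 - <<'E'
from h import *
print(sense()["position"],psi())
go((.4265,.3445,.0365,150))
# slots from top1: rim points between z .034-.046 -> holes
C=cam("top"); 
im=np.load("pics/top1.npz")["im"]; cv2.imwrite("pics/crop.png",cv2.resize(np.hstack([im[217:297,303:383]]),(400,400),interpolation=cv2.INTER_CUBIC)[:,:,::-1])
im2=np.load("pics/w1.npz")["im"]
a=cv2.imread("pics/crop.png"); b=cv2.resize(im2[160:260,268:368],(400,400),interpolation=cv2.INTER_CUBIC)[:,:,::-1]; cv2.imwrite("pics/crop.png",np.hstack([a,b]))
E
```

```text
[0.4271394  0.34069158 0.06273123] 149.47411690669693
shift [0.25 0.31 2.62] turn [-0.3  -0.05 -0.53]
```

View pics/crop.png

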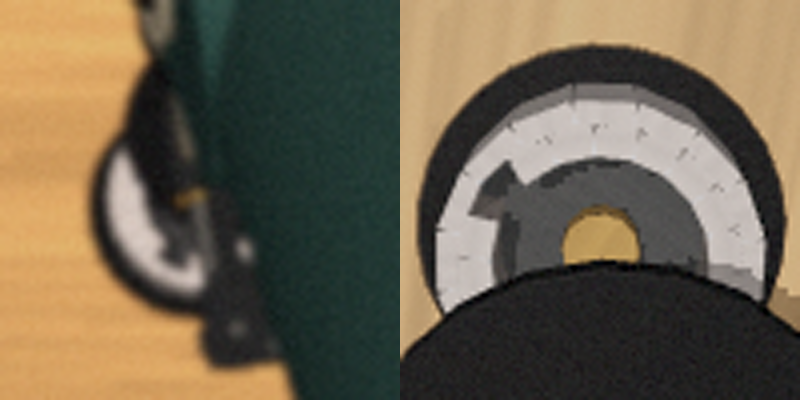

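The crop shows the slot on the mount's upper left. I'll measure it once the cap is down.

servo_tool(steps=[[5,[0.2,0.2,1.5],[0,0,0]],[5,[0.2,0.2,2.5],[0,0,0]],[5,[0.2,0.2,2.6],[0,0,0]],[5,[0.2,0.2,2.6],[0,0,0]],[40,[0.2,0.2,2.6],[0,0,0]],[40,[0.2,0.2,2.6],[0,0,0]],[40,[0.2,0.2,2.6],[0,0,0]],[40,[0.2,0.2,-3],[0,0,0]],[40,[0.2,0.2,-9],[0,0,0]],[40,[0.2,0.2,-14],[0,0,0]],[40,[0.2,0.2,-14],[0,0,0]],[40,[0.2,0.2,-14],[0,0,0]]])

```text
clock: 6.92
position: [0.4265, 0.3463, 0.205]
eef_rot: [0.262, 0.965, -0.001, 0.0]
wrist_force: [-0.5, -0.3, -0.0]
opening: 0.4
gripper_force: 0.0
```

```bash
python3 - <<'E'
from h import *
print(sense()["position"],psi(),sense()["clock"])
C,im,d=shot("wrist","w2"); P=cloud(C,d).reshape(-1,3)
m=(np.hypot(P[:,0]-.4265,P[:,1]-.3445)<.05)
k=P[m&(P[:,2]>.035)&(P[:,2]<.06)]; print("knob",len(k),np.median(k,0),k[:,2].max())
k=P[m&(P[:,2]>.012)&(P[:,2]<.03)]; A=np.c_[k[:,:2],np.ones(len(k))]; print("disc",len(k),np.median(k,0),np.linalg.lstsq(A,k[:,2],rcond=None)[0][:2])
Ct,it,dt=shot("top","top2"); cv2.imwrite("pics/crop2.png",cv2.resize(it[217:297,303:383],(400,400),interpolation=cv2.INTER_CUBIC)[:,:,::-1])
Cs,is_,ds=shot("scene","scene2")
go((.47,-.036,.25,100))
E
```

```text
[0.42649228 0.34625323 0.2049804 ] 149.62760416889054 6.925
knob 310 [0.42702922 0.34751484 0.04746026] 0.04941187729175885
disc 3698 [0.4246867  0.34921232 0.01568975] [-0.00031215  0.00064422]
shift [-23.11 -30.78  -4.55] turn [-0.17 -0.   49.65]
```

View pics/crop2.png

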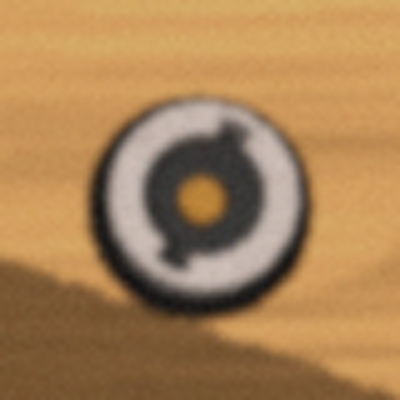

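The mount is clear: slots at crop pixels (235,130) and (178,260) about the centre (205,198), so roughly -24° yaw. I'll pass over the mount for a close look on the way to the camera.

servo_tool(steps=[[60,[-23,-30.8,-1],[0,0,50]],[60,[-23,-30.8,-1],[0,0,50]],[60,[-23,-30.8,-1],[0,0,50]],[60,[-23,-30.8,-1],[0,0,50]],[60,[-23,-30.8,-1],[0,0,50]],[60,[-23,-30.8,-1],[0,0,50]],[60,[-23,-30.8,-1],[0,0,50]],[60,[-23,-30.8,-1],[0,0,50]],[60,[-23,-30.8,-1],[0,0,50]],[60,[-23,-30.8,-1],[0,0,50]]])

```text
clock: 8.32
position: [0.4693, -0.0333, 0.2154]
eef_rot: [0.644, 0.765, 0.0, -0.0]
wrist_force: [-0.2, 0.3, -0.6]
opening: 0.596
gripper_force: 0.0
```

```bash
cat > slots.py <<'E'
from h import *
def slots(C,im,c0,z=.04):
    # resample the rim plane onto a 0.5 mm world grid, then masks
    c,M,t=C; g=np.arange(-.05,.0501,.0005); X,Y=np.meshgrid(c0[0]+g,c0[1]+g)
    p=np.c_[X.ravel(),Y.ravel(),np.full(X.size,z)]
    uv,_=cv2.projectPoints(p,cv2.Rodrigues(M)[0],t,np.array([[c["fx"],0,c["cx"]],[0,c["fy"],c["cy"]],[0,0,1.]]),np.array([c["k1"],0,0,0]))
    m=uv.reshape(*X.shape,2).astype(np.float32)
    o=cv2.remap(im,m[...,0],m[...,1],cv2.INTER_LINEAR); hsv=cv2.cvtColor(o,cv2.COLOR_RGB2HSV)
    w=((hsv[...,2]>120)&(hsv[...,1]<60)).astype(np.uint8)
    return o,w,X,Y
E
python3 - <<'E'
from slots import *
print(sense()["position"],psi(),sense()["clock"])
C,im,d=shot("wrist","w3"); Ct=cam("top"); it=np.load("pics/top2.npz")["im"]; out=[]
for C,i in((C,im),(Ct,it)):
    o,w,X,Y=slots(C,i,(.525,-.0365)); n,l,st,_=cv2.connectedComponentsWithStats(w); w=(l==1+st[1:,4].argmax()).astype(np.uint8)
    cs,_=cv2.findContours(w,cv2.RETR_EXTERNAL,cv2.CHAIN_APPROX_NONE); k=max(cs,key=len)
    e=cv2.fitEllipse(cv2.convexHull(k)); cx,cy=.475+e[0][0]*.0005,-.0865+e[0][1]*.0005
    r=np.hypot(X-cx,Y-cy); a=np.arctan2(Y-cy,X-cx)
    s=(w==0)&(r>.0285)&(r<.0325); v=np.exp(2j*a[s]).mean(); print("centre",cx,cy,"diam",np.array(e[1])*.0005,"slot deg",np.degrees(np.angle(v))/2,abs(v),s.sum())
    out.append(cv2.resize(np.hstack([o,cv2.merge([w*255]*3)]),(600,300)))
cv2.imwrite("pics/sl.png",np.vstack(out)[:,:,::-1])
E
```

```text
[ 0.46934536 -0.03333142  0.21542719] 99.82491043323569 8.325
centre 0.5248934135437011 -0.036290508270263665 diam [0.08057698 0.08119672] slot deg -26.5528132790734 0.960138530916427 437
centre 0.5232442092895507 -0.036479099273681634 diam [0.0816263  0.08202079] slot deg -25.583393180405476 0.9759014142867974 367
```

View pics/sl.png

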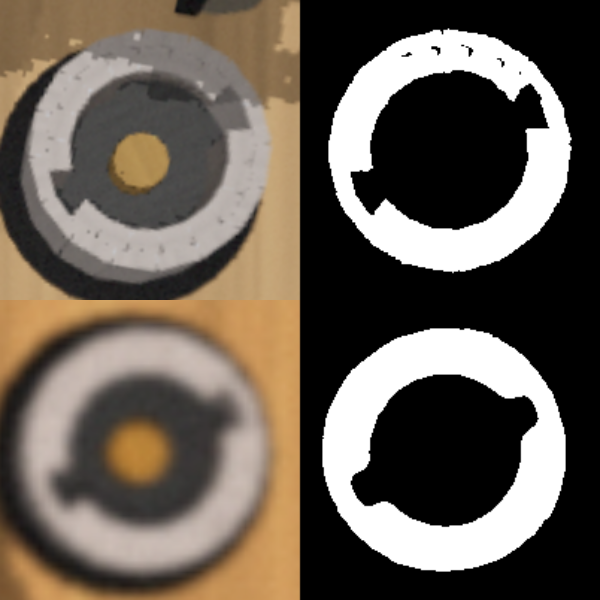

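The wrist view gives centre (0.5249, -0.0363) with slots at about -26°, and the top view agrees. Next, above the camera.

```bash
python3 -c "
from h import *
go((.397,-.325,.235,79))"
```

```text
shift [-27.48 -12.1   -1.96] turn [-1.000e-02 -2.000e-02  2.081e+01]
```

servo_tool(steps=[[70,[-27.5,-12.1,-2],[0,0,20.8]],[70,[-27.5,-12.1,-2],[0,0,20.8]],[70,[-27.5,-12.1,-2],[0,0,20.8]],[70,[-27.5,-12.1,-2],[0,0,20.8]],[70,[-27.5,-12.1,-2],[0,0,20.8]],[70,[-27.5,-12.1,-2],[0,0,20.8]],[70,[-27.5,-12.1,-2],[0,0,20.8]],[70,[-27.5,-12.1,-2],[0,0,20.8]]], grip_force=45)

```text
clock: 9.38
position: [0.3971, -0.3246, 0.2355]
eef_rot: [0.771, 0.636, 0.0, -0.0]
wrist_force: [0.4, -0.4, -0.2]
opening: 0.7
gripper_force: 0.0
```

```bash
python3 - <<'E'
from h import *
print(sense()["position"],psi(),sense()["clock"])
C,im,d=shot("wrist","w4"); P=cloud(C,d).reshape(-1,3)
m=(np.hypot(P[:,0]-.397,P[:,1]+.325)<.05)
k=P[m&(P[:,2]>.108)&(P[:,2]<.122)]; print("bar",len(k),cv2.minAreaRect(k[:,:2].astype(np.float32)),np.median(k[:,2]))
k=P[m&(P[:,2]>.07)&(P[:,2]<.077)]; print("drum",len(k),cv2.minEnclosingCircle(k[:,:2].astype(np.float32)))
go((.397,-.325,.0985,79))
E
```

```text
[ 0.39708156 -0.32455657  0.23551531] 79.0371865559196 9.375
bar 1307 ((0.3965190351009369, -0.32563474774360657), (0.06377100944519043, 0.01542574167251587), 79.40514373779297) 0.11289569704122249
drum 2901 ((0.39688074588775635, -0.3258543312549591), 0.0358278788626194)
shift [-0.03 -0.   13.71] turn [-0.   -0.02  0.03]
```

View pics/w4.png

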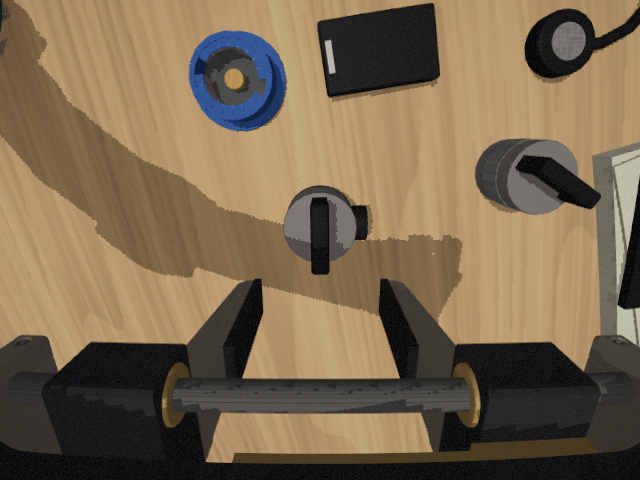

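The camera's bar runs vertically at (320,235), centred between the fingers, with the lens to the right at (362,222). Descend and grip.

servo_tool(steps=[[70,[-0.1,0,6],[0,0,0]],[70,[-0.1,0,11],[0,0,0]],[70,[-0.1,0,13.5],[0,0,0]],[70,[-0.1,0,13.7],[0,0,0]],[70,[-0.1,0,13.7],[0,0,0]],[5,[-0.1,0,13.7],[0,0,0]],[5,[-0.1,0,13.7],[0,0,0]],[5,[-0.1,0,13.7],[0,0,0]],[5,[-0.1,0,13.7],[0,0,0]],[5,[-0.1,0,13.7],[0,0,0]],[5,[-0.1,0,13.7],[0,0,0]],[5,[-0.1,0,13.7],[0,0,0]]], grip_force=45)

```text
clock: 10.92
position: [0.396, -0.3274, 0.0986]
eef_rot: [0.772, 0.635, -0.0, -0.0]
wrist_force: [0.1, 0.9, 1.2]
opening: 0.175
gripper_force: 45.0
```

```bash
python3 - <<'E'
from h import *
print(sense()["position"],psi(),sense()["gripper_force"],sense()["opening"])
E
```

```text
[ 0.39599359 -0.32741438  0.09857407] 78.84675592791555 44.963223338127136 0.17496392854523918
```

servo_tool(steps=[[5,[0,0,-1],[0,0,0]],[5,[0,0,-6],[0,0,0]],[5,[0,0,-11],[0,0,0]],[5,[0,0,-11],[0,0,0]]])

```text
clock: 11.42
position: [0.3982, -0.3289, 0.2127]
eef_rot: [0.772, 0.635, 0.001, 0.004]
wrist_force: [-0.3, 0.5, -2.9]
opening: 0.17
gripper_force: 45.0
```

```bash
python3 - <<'E'
from h import *
print(sense()["position"],psi(),sense()["gripper_force"],sense()["opening"])
go((.525,-.0358,.21,64))
E
```

```text
[ 0.39817822 -0.3289082   0.21272515] 78.84434096618769 44.961292147636414 0.16977319434339286
shift [31.21  6.77  0.19] turn [ 0.45  0.19 14.85]
```

servo_tool(steps=[[5,[31,6.7,0.2],[0,0,14.9]],[5,[31,6.7,0.2],[0,0,14.9]],[5,[31,6.7,0.2],[0,0,14.9]],[5,[31,6.7,0.2],[0,0,14.9]],[5,[31,6.7,0.2],[0,0,14.9]],[5,[31,6.7,0.2],[0,0,14.9]],[5,[31,6.7,0.2],[0,0,14.9]],[5,[31,6.7,0.2],[0,0,14.9]],[5,[31,6.7,0.2],[0,0,14.9]]])

```text
clock: 12.55
position: [0.5212, -0.0381, 0.2063]
eef_rot: [0.849, 0.528, -0.0, 0.0]
wrist_force: [-0.0, -0.5, -2.6]
opening: 0.172
gripper_force: 45.0
```

```bash
python3 - <<'E'
from h import *
print(sense()["position"],psi(),sense()["wrist_force"],sense()["clock"])
C,im,d=shot("wrist","w5"); P=cloud(C,d).reshape(-1,3)
m=(np.hypot(P[:,0]-.525,P[:,1]+.036)<.05); z0=sense()["position"][2]
for a,b,n in((.006,.022,"bar"),(-.03,-.02,"drum")):
    k=P[m&(P[:,2]>z0+a)&(P[:,2]<z0+b)]; 
    if len(k)>20: print(n,len(k),cv2.minAreaRect(k[:,:2].astype(np.float32)),cv2.minEnclosingCircle(k[:,:2].astype(np.float32)),np.median(k[:,2]))
m=R.from_quat(sense()["eef_rot"]).as_matrix(); print("tilt",m[:,2])
go((.5241,-.0379,.147,64),(.5241,-.0379,.115,64))
cv2.imwrite("pics/c5.png",im[:,:,::-1])
E
```

```text
[ 0.52122252 -0.03807401  0.20633589] 63.78197433999638 [-0.04143749 -0.52348544 -2.60290031] 12.55
bar 5150 ((0.5214731693267822, -0.03444727882742882), (0.062214843928813934, 0.04296450689435005), 40.064762115478516) ((0.5230982303619385, -0.03648778423666954), 0.032229140400886536) 0.2207359373320591
drum 4908 ((0.5313721895217896, -0.030440062284469604), (0.05231023579835892, 0.0807383731007576), 64.14977264404297) ((0.5274217128753662, -0.038372088223695755), 0.040599122643470764) 0.1808019576700512
tilt [-3.04539863e-04 -5.27525995e-04 -9.99999814e-01]
shift [0.12 0.25 5.95] turn [-0.    0.03 -0.2 ]
shift [0.12 0.25 9.15] turn [-0.    0.03 -0.2 ]
```

View pics/c5.png

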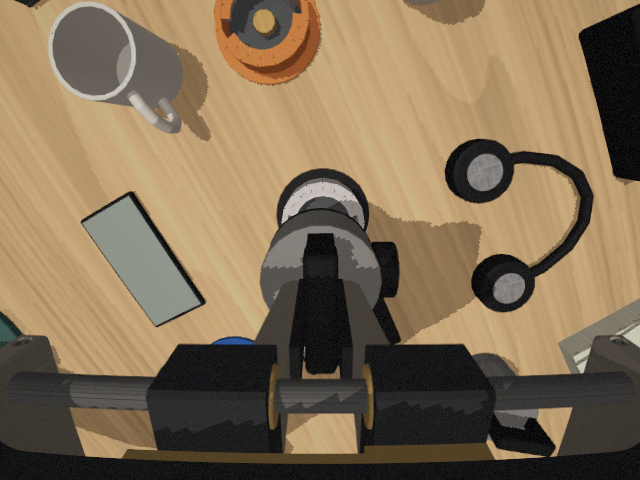

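The camera hangs level over the mount (its rim visible at (322,195)), with the lens to the right at (385,268). Descend in stages.

servo_tool(steps=[[5,[0.1,0.25,3],[0,0,0]],[5,[0.1,0.25,5.5],[0,0,0]],[5,[0.1,0.25,5.9],[0,0,0]],[5,[0.1,0.25,5.9],[0,0,0]],[5,[0.1,0.25,5.9],[0,0,0]]])

```text
clock: 13.22
position: [0.5252, -0.0366, 0.1487]
eef_rot: [0.848, 0.529, 0.001, 0.001]
wrist_force: [0.2, 0.2, -2.8]
opening: 0.17
gripper_force: 45.0
```

```bash
python3 - <<'E'
from h import *
print(sense()["position"],psi(),sense()["wrist_force"])
go((.5241,-.0379,.126,64))
E
```

```text
[ 0.52523893 -0.03661367  0.14869959] 63.93084623293458 [ 0.17100894  0.24925925 -2.77854358]
shift [-0.17 -0.05  2.27] turn [ 0.11 -0.04 -0.07]
```

servo_tool(steps=[[5,[-0.1,0,0.5],[0,0,0]],[5,[-0.1,0,1.0],[0,0,0]],[5,[-0.1,0,1.4],[0,0,0]],[5,[-0.1,0,1.7],[0,0,0]],[5,[-0.1,0,2.0],[0,0,0]],[5,[-0.1,0,2.0],[0,0,0]]])

```text
clock: 13.98
position: [0.5239, -0.0373, 0.1273]
eef_rot: [0.848, 0.53, -0.0, -0.0]
wrist_force: [0.5, 0.1, -2.2]
opening: 0.172
gripper_force: 45.0
```

```bash
python3 - <<'E'
from h import *
s=sense(); print(s["position"],psi(),s["wrist_force"],s["torque"],s["clock"])
go((.5241,-.0379,.118,64))
E
```

```text
[ 0.52385324 -0.03732487  0.12726821] 63.949770994919966 [ 0.48794447  0.11882741 -2.16930041] [ 0.03531527 -0.0277436  -0.00599377] 13.975
shift [-0.04  0.05  0.93] turn [-0.03  0.01 -0.05]
```

servo_tool(steps=[[5,[0,0,0.3],[0,0,0]],[5,[0,0,0.6],[0,0,0]],[5,[0,0,0.9],[0,0,0]],[5,[0,0,1.05],[0,0,0]],[5,[0,0,1.05],[0,0,0]],[5,[0,0,1.05],[0,0,0]]])

```text
clock: 14.72
position: [0.5243, -0.0374, 0.1174]
eef_rot: [0.848, 0.53, 0.0, 0.0]
wrist_force: [-1.3, 0.6, 5.7]
opening: 0.174
gripper_force: 45.0
```

```bash
python3 - <<'E'
from h import *
s=sense(); print(s["position"],psi(),s["wrist_force"],s["torque"],s["clock"],s["opening"],s["joints"].round(2))
E
```

```text
[ 0.52434739 -0.03736612  0.11742563] 63.94585794329137 [-1.26446197  0.62328066  5.7033152 ] [-0.00334834  0.11087141 -0.04531164] 14.725 0.17370110262422622 [ 0.32  0.45 -0.38  1.98  0.24  0.76 -0.66]
```

servo_tool(steps=[[5,[0,0,0.05],[0,0,6]],[5,[0,-0.04,0.05],[0,0,12]],[5,[0.01,-0.06,0.05],[0,0,18]],[5,[0.02,-0.07,0.05],[0,0,24]],[5,[0.03,-0.09,0.05],[0,0,30]],[5,[0.03,-0.09,0.05],[0,0,30]]])

```text
clock: 15.48
position: [0.5239, -0.0368, 0.117]
eef_rot: [0.956, 0.292, 0.001, 0.0]
wrist_force: [0.2, -1.1, 5.4]
opening: 0.167
gripper_force: 45.0
```

```bash
python3 - <<'E'
from h import *
s=sense(); print(s["position"],psi(),s["wrist_force"],s["torque"],s["clock"],s["opening"],s["joints"].round(2))
E
```

```text
[ 0.52392929 -0.03684202  0.11700221] 34.0124829508858 [ 0.15850166 -1.13765506  5.39763453] [-0.15840392 -0.06924038 -0.04835227] 15.475 0.16732598650794359 [ 0.22  0.43 -0.26  1.98  0.16  0.75 -1.11]
```

servo_tool(steps=[[5,[0,-0.02,0],[0,0,8]],[5,[0.01,-0.05,0],[0,0,16]],[5,[0.02,-0.07,0],[0,0,24]],[5,[0.03,-0.1,0],[0,0,32]],[5,[0.05,-0.12,0],[0,0,38]],[5,[0.05,-0.12,0],[0,0,42]],[5,[0.05,-0.12,0],[0,0,46]],[5,[0.05,-0.12,0],[0,0,46]]])

```text
clock: 16.48
position: [0.5229, -0.0353, 0.1167]
eef_rot: [0.995, -0.103, -0.0, 0.0]
wrist_force: [-1.4, -0.5, 5.7]
opening: 0.172
gripper_force: 45.1
```

```bash
python3 - <<'E'
from h import *
s=sense(); print(s["position"],psi(),s["wrist_force"],s["torque"],s["clock"],s["opening"],s["joints"].round(2))
E
```

```text
[ 0.52294859 -0.03528457  0.11665422] -11.813947181914408 [-1.35256384 -0.50076724  5.72045356] [0.00458802 0.28564345 0.49262714] 16.475 0.17228349182038843 [ 0.07  0.41 -0.08  2.    0.05  0.74 -1.82]
```

The twist torque rose to 0.49 N m, so it is against the stop. Release and retreat upward.

servo_tool(steps=[[5,[0,0,0],[0,0,-1.5]],[50,[0,0,0],[0,0,-1.5]],[50,[0,0,0],[0,0,-1.5]],[50,[0,0,0],[0,0,-1.5]],[50,[0,0,0],[0,0,-1.5]],[50,[0,0,-4],[0,0,-1.5]],[50,[0,0,-9],[0,0,-1.5]],[50,[0,0,-12],[0,0,-1.5]],[50,[0,0,-12],[0,0,-1.5]]])

```text
clock: 17.6
position: [0.5245, -0.0354, 0.239]
eef_rot: [0.996, -0.092, 0.003, -0.0]
wrist_force: [0.2, -0.2, 0.1]
opening: 0.501
gripper_force: 0.0
```

```bash
python3 - <<'E'
from h import *
s=sense(); print(s["position"],s["wrist_force"],s["clock"],s["opening"])
C,im,d=shot("wrist","w6"); P=cloud(C,d).reshape(-1,3)
m=(np.hypot(P[:,0]-.525,P[:,1]+.036)<.05)
k=P[m&(P[:,2]>.125)&(P[:,2]<.14)]; print("bar",len(k),cv2.minAreaRect(k[:,:2].astype(np.float32)),np.median(k[:,2]))
k=P[m&(P[:,2]>.086)&(P[:,2]<.097)]; A=np.c_[k[:,:2],np.ones(len(k))];print("drum",len(k),cv2.minEnclosingCircle(k[:,:2].astype(np.float32)),np.median(k[:,2]),np.linalg.lstsq(A,k[:,2],rcond=None)[0][:2])
E
```

```text
[ 0.52454965 -0.03541464  0.2390214 ] [ 0.20172814 -0.24524894  0.07726879] 17.6 0.5007026751458568
bar 1467 ((0.5258250832557678, -0.0358034186065197), (0.01600070856511593, 0.06359962373971939), 80.68514251708984) 0.1314114118185632
drum 3225 ((0.5249007344245911, -0.04093945771455765), 0.041327182203531265) 0.09156225692812636 [-0.00574866  0.00573666]
```

View pics/w6.png

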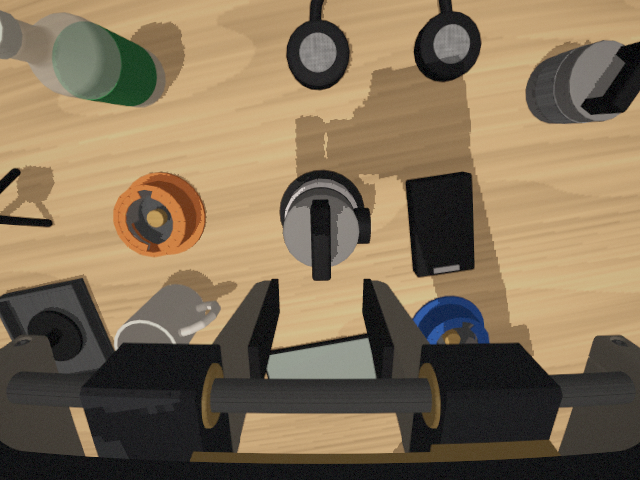

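The released camera sits upright in the mount, with its bar at (321,240). It has turned about 73° from the slots, and its underside is about 22 mm below the rim, so it is locked. The cap is in the tray at (55,335).

```bash
python3 -c "
from workcell import *
print(close_job())"
```

```text
the job is handed in; nothing more can be done
None
```

The cap lies flat in the tray and the camera is locked in the mount, turned about 73° to the stop with its underside about 22 mm below the rim; I handed the job in at about 18 s, and the hand-in call returned no verdict.

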